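# Change the pad dresser for the matching lens carrier and start the polisher

## Robot

A 6-joint arm with a two-finger parallel gripper is mounted at the origin on the work surface. World frame = base frame: x ahead of the robot, y to its left, z up, the work surface at z = 0. Lengths are in m, angles in rad, forces in N, time in s.
With the tool pointing down it reaches from about 0.425 to 1.125 m from the base axis. Payload 14.9 kg.
Tool frame: the origin (TCP) lies midway between the tips of the shut fingers; the grasp point (between the pads) lies 19 mm behind it; z points along the fingers, y is the line along which they close (so a half turn about z gives the same grasp; the last joint's range is limited). The gripper opens to 91 mm and grips with 3 to 60 N. Pads are 32 mm wide; open, the fingers measure 118 mm over their backs; the gripper's body (76 mm by 178 mm) begins 60 mm behind the grasp point.
Start: joints at [-1.252, 0.379, 1.734, -0, 1.028, -0.033], TCP at [0.241, -0.657, 0.214] pointing down, gripper open.
Joint ranges: [-2.77, 2.77], [-0.74, 2.19], [0, 2.66], [-1.06, 4.2], [0.31, 2.87], [-3.08, 3.08]. Speed limits (rad/s): [1.89, 1.89, 2.39, 3.14, 3.14, 3.14].

## Interface

Orientations are given as a unit quaternion [x, y, z, w].
In Python, from rig import bot, camera gives the robot as it stands.
- The arm moves only by the tool play_rows, never from a script. Its argument "steps" is a list of rows, each a list of 7 numbers: the turn, a rotation vector about the tool's x, y, z normalised to -1 to 1, where 1 is 0.12 rad, then the shift along the tool's x, y, z normalised to -1 to 1, where 1 is 300 mm, then the closure, from -1 (fully open) to 1 (shut). In form: [[rx, ry, rz, x, y, z, claw], ...]. A call has 1 to 20 rows; each row shifts and turns the commanded pose from where the row before left it, along the tool's axes as they then stand; what a row does not reach is not made up. A row lasts 1/8 s, in which the tool goes at most 62.5 mm and 10.7 degrees, less where a joint would pass 70% of its speed; a pose out of reach is approached as far as the arm can. A call with a number of a shift or a turn outside -1 to 1 is refused whole. A call with a gripper value outside its range is refused whole. The fingers move at their own pace and stop on an object; "force" is the grip in N (left out, the last holds). Time passes only in rows, so rows that do not move let the fingers close. It gives the time, the measured TCP pose, the force, the opening and the grip force at its end, in the units of the state.
- bot.state(): the state, without advancing time (a new reading comes with each control period).
- camera(name): name is "scene" or "top" or "wrist"; returns a dict with "img" (400x640x3 uint8, blue, green, red), "vertical_fov" (degrees; the focal length in pixels is half the picture's height over the tangent of half this angle, whatever the lens; pixels are square), "cx", "cy" (the principal point, pixels), "eye" and "attitude" of the camera in the world; the wrist camera has in their place "mount" (4x4, takes a point from camera to tool coordinates, whose origin is the TCP and whose axes are the flange's). Camera axes: x right, y down, z forward; pixel columns grow to the right and rows downward; lengths in m; the calibration is good to about 2 mm. A picture is of the moment at which its call begins: read the wrist's pose just before it. There is no depth.
- bot.close_job(): hands the job in; it is judged then, once.
The state is a dict: "t": time; "joint_positions": joint angles; "joint_velocities": joint speeds; "joint_torque": joint torques, N m; "eef_pos": TCP position; "eef_rot": TCP orientation; "contact_force": force on the tool from outside, world axes, zero at the start; "ft_torque": the same for the moment, N m; "grip_width": opening from 0.0 (shut) to 1.0 (fully open); "grasp_force": force on a finger pad.
Only numpy, scipy, OpenCV 4.12 (cv2) and the standard library are available. Lean on these libraries where they do the work, as an engineer would, in place of code of your own. Each camera call takes 0.05 s, during which the arm holds its last target. There are 200 camera calls.

## Task

The polishing plate must only ever run one kind of glass: lift the pad dresser out of its ring by the black handle and stand it in the empty steel drip tray. Then lift by its handle the lens carrier from the rack that has the same glass as the one already on the plate, lower it gently (not dropped) into the ring the dresser came out of until it lies flat on the pad, and press the green start button. Leave the carrier already on the plate, the two carriers of the other glass and everything else on the bench where they are, and keep off the red button.

Things in the scene. Friction and masses are not known exactly. Their poses are not given: they have to be found in the camera images.
- amber_1: lens carrier, six amber glass blanks, orange grip, 0.55 kg: aluminium disc 92 mm across, 16 thick, bow handle over its middle. Origin: centre of the underside. Handle bar along the body's y; its square grip (15 mm thick, 50 long) is centred 75 mm above the origin, between 10 mm posts at y = +-36 mm. Any yaw. Of the four, one starts in the loaded ring, three on the rack
- amber_2: lens carrier, six amber glass blanks, orange grip, 0.55 kg: aluminium disc 92 mm across, 16 thick, bow handle over its middle. Origin: centre of the underside. Handle bar along the body's y; its square grip (15 mm thick, 50 long) is centred 75 mm above the origin, between 10 mm posts at y = +-36 mm. Any yaw. Of the four, one starts in the loaded ring, three on the rack
- green_1: lens carrier, six green glass blanks, green grip, 0.55 kg: aluminium disc 92 mm across, 16 thick, bow handle over its middle. Origin: centre of the underside. Handle bar along the body's y; its square grip (15 mm thick, 50 long) is centred 75 mm above the origin, between 10 mm posts at y = +-36 mm. Any yaw. Of the four, one starts in the loaded ring, three on the rack
- green_2: lens carrier, six green glass blanks, green grip, 0.55 kg: aluminium disc 92 mm across, 16 thick, bow handle over its middle. Origin: centre of the underside. Handle bar along the body's y; its square grip (15 mm thick, 50 long) is centred 75 mm above the origin, between 10 mm posts at y = +-36 mm. Any yaw. Of the four, one starts in the loaded ring, three on the rack
- dresser: pad dresser (about 0.65 kg): dark steel disc 92 mm across, 20 mm thick, no glass, with a black bow handle like the carriers' (bar along the body's y, grip 15 mm thick and 50 mm long centred 75 mm above the origin). Origin: centre of the underside. Starts in one ring, any yaw
- machine: polishing plate: round cream pan 360 mm across, rim 72 mm high; in it a tan pad, top 55 mm above the bed, with two steel work rings at either side of a low hub, each held from outside by a roller fork on a post (97 mm high, 190 mm from the centre). Nothing of it moves. Origin: pan's centre on the bed; any yaw
- ring_loaded (a point): middle of the ring that already holds a lens carrier, on the pad (55 mm above the bed). Ring: inside diameter 103 mm, wall 8.5 mm, 22 mm high, 92 mm from the pan's centre
- ring_dresser (a point): middle of the ring in which the dresser lies at the start, on the pad (55 mm above the bed); same kind of ring, across the hub
- rack: low steel drip rack 390 mm by 128 mm, flat deck 55 mm above the bed with three marked places 120 mm apart along its x axis; origin under its middle on the bed
- tray_floor (a point): middle of the floor (2 mm above the bed) of the square steel drip tray, 116 mm inside, walls 14 mm high, empty at the start; the dresser's place
- start_top (a point): middle of the top face of the green start button on the cream control box (box 100 x 150 mm, 50 mm high); 30 mm across, pressed straight down, springs back
- start (a joint): travel of the green start button in m: 0 out, 0.006 fully pressed (5 N)
- stop (a joint): travel of the red stop button in m, 70 mm beside the green one: 0 out, 0.006 fully pressed
- wash_bottle: white plastic wash bottle with a red cap and bent spout, 64 mm across, 190 mm tall; a bystander
- compound_bottle: closed white-labelled bottle of polishing compound, red cap, 54 mm across, 150 mm tall; a bystander
- beaker: open glass beaker, 66 mm across, 90 mm tall; a bystander
- brush: hand brush lying flat, about 200 mm long; a bystander
- wrench: steel spanner lying flat, 150 mm long; a bystander
- loupe: small black magnifier, 42 mm across, 42 mm tall; a bystander
Mind the look-alikes: they are no part of the job. Leave any purple look-alike of the amber_2 alone.

How it is judged:
On the way, in this order (a step that is already met when the one before it is completed fails the run):
1. the dresser stands in the drip tray, let go (horizontal distance between dresser and tray_floor below 0.03 m and height (world z) of dresser below 0.007 m and angle between dresser's own z axis and vertical below 0.05 rad and linear speed of dresser below 0.02 m/s and contact force between dresser and the fingers below 0.05 N), for 0.2 s.
2. the matching carrier lies flat in the ring the dresser came out of, let go, the others untouched (all of step 1 and ((horizontal distance between amber_1 and ring_loaded below 0.009 m and (horizontal distance between amber_2 and ring_dresser below 0.009 m and height (world z) of amber_2 between 0.05 and 0.059 m and angle between amber_2's own z axis and vertical below 0.05 rad and linear speed of amber_2 below 0.02 m/s and contact force between amber_2 and the fingers below 0.05 N) and distance of each of green_1, green_2 from where it was at the start of the episode below 0.02 m and distance of amber_1 from where it was at the start of the episode below 0.015 m) or (horizontal distance between amber_2 and ring_loaded below 0.009 m and (horizontal distance between amber_1 and ring_dresser below 0.009 m and height (world z) of amber_1 between 0.05 and 0.059 m and angle between amber_1's own z axis and vertical below 0.05 rad and linear speed of amber_1 below 0.02 m/s and contact force between amber_1 and the fingers below 0.05 N) and distance of each of green_1, green_2 from where it was at the start of the episode below 0.02 m and distance of amber_2 from where it was at the start of the episode below 0.015 m) or (horizontal distance between green_1 and ring_loaded below 0.009 m and (horizontal distance between green_2 and ring_dresser below 0.009 m and height (world z) of green_2 between 0.05 and 0.059 m and angle between green_2's own z axis and vertical below 0.05 rad and linear speed of green_2 below 0.02 m/s and contact force between green_2 and the fingers below 0.05 N) and distance of each of amber_1, amber_2 from where it was at the start of the episode below 0.02 m and distance of green_1 from where it was at the start of the episode below 0.015 m) or (horizontal distance between green_2 and ring_loaded below 0.009 m and (horizontal distance between green_1 and ring_dresser below 0.009 m and height (world z) of green_1 between 0.05 and 0.059 m and angle between green_1's own z axis and vertical below 0.05 rad and linear speed of green_1 below 0.02 m/s and contact force between green_1 and the fingers below 0.05 N) and distance of each of amber_1, amber_2 from where it was at the start of the episode below 0.02 m and distance of green_2 from where it was at the start of the episode below 0.015 m))), for 0.2 s.
3. the green start button is pressed (value of joint start above 0.004 m), for 0.02 s.
At the end, for the whole second after the job is handed in: Dresser upright at rest on the drip tray's floor, within 30 mm of its middle. First carrier still in its ring (15 mm); the same-glass carrier flat on the pad within 9 mm of the other ring's middle. Other carriers within 20 mm, bystanders 30 mm, of their starts. Green button was pressed, now out (all of step 2 and value of joint start below 0.002 m and distance of each of wash_bottle, compound_bottle, beaker, brush, wrench, loupe from where it was at the start of the episode below 0.03 m); the robot touches nothing.
It fails at once if the red stop button is pressed (value of joint stop above 0.003 m).
It fails at once if a bystander is knocked away or over (distance of any of wash_bottle, compound_bottle, beaker, brush, wrench, loupe from where it was at the start of the episode above 0.05 m or angle between any of wash_bottle, compound_bottle, beaker's own z axis and vertical above 0.5 rad).
It fails at once if a carrier is dropped or banged down into the ring ((horizontal distance between amber_1 and ring_dresser below 0.02 m and height (world z) of amber_1 below 0.085 m and linear speed of amber_1 above 0.5 m/s) or (horizontal distance between amber_2 and ring_dresser below 0.02 m and height (world z) of amber_2 below 0.085 m and linear speed of amber_2 above 0.5 m/s) or (horizontal distance between green_1 and ring_dresser below 0.02 m and height (world z) of green_1 below 0.085 m and linear speed of green_1 above 0.5 m/s) or (horizontal distance between green_2 and ring_dresser below 0.02 m and height (world z) of green_2 below 0.085 m and linear speed of green_2 above 0.5 m/s)).
It also fails if it takes over 69 s, if anything falls off the work surface, if the arm or the gripper's body presses on something with over 40 N, if the wrist force passes 120 N, or if a joint passes its speed limit or range.

## Working session

There is one attempt and no reset: what is moved stays moved. The work goes in short steps, Python scripts to look and compute and a tool call to move; the robot and the scene stay as the last step left them, time stands still between calls to the robot, and variables do not carry over. Pictures are saved under pics/ and viewed, at most 10 in all, crops included, and the job is handed in when it is done.

Besides the shell and the picture viewer there is one more tool, called after "Emit:" by a JSON object that holds its "op" and its "data", one argument or row to a line. play_rows: Moves the arm, as the interface text tells. Scaled input: -1 to 1 covers 300 mm each way for a shift and 0.12 rad each way for a turn. Its arguments: {"type":"object","properties":{"steps":{"type":"array"},"force":{"type":"number"}},"required":["steps"]}

```bash
mkdir -p pics; ls
cat > h.py <<'E'
import numpy as np,cv2
from rig import bot,camera
from scipy.spatial.transform import Rotation as R
def K(c):
    return 200/np.tan(np.radians(c["vertical_fov"])/2)
def pose(c,st=None):
    if "mount" in c:
        T=np.eye(4);T[:3,:3]=R.from_quat(st["eef_rot"]).as_matrix();T[:3,3]=st["eef_pos"]
        T=T@np.array(c["mount"]);return T[:3,3],T[:3,:3]
    a=np.array(c["attitude"]);
    return np.array(c["eye"]),(a if a.shape==(3,3) else R.from_quat(a).as_matrix())
def ray(c,uv,st=None):
    e,A=pose(c,st);d=A@np.array([(uv[0]-c["cx"])/K(c),(uv[1]-c["cy"])/K(c),1.]);return e,d/np.linalg.norm(d)
def onz(c,uv,z,st=None):
    e,d=ray(c,uv,st);return e+d*(z-e[2])/d[2]
def proj(c,p,st=None):
    e,A=pose(c,st);q=A.T@(np.array(p)-e);return np.array([c["cx"]+K(c)*q[0]/q[2],c["cy"]+K(c)*q[1]/q[2]])
def tri(r1,r2):
    (a,d),(b,f)=r1,r2
    M=np.stack([d,-f],1);s=np.linalg.lstsq(M,b-a,rcond=None)[0]
    p,q=a+d*s[0],b+f*s[1];return (p+q)/2,np.linalg.norm(p-q)
E
python3 - <<'E'
from h import *
import pickle
D={}
s=bot.state();print(s)
for n in("scene","top","wrist"):
    c=camera(n);D[n]=c;cv2.imwrite(f"pics/{n}0.png",c["img"]);print(n,{k:v for k,v in c.items() if k!="img"})
pickle.dump((s,D),open("d0.pkl","wb"))
E
```

```text
pics
{'t': 0.0, 'joint_positions': array([-1.25227486e+00,  3.79397934e-01,  1.73476003e+00, -9.83943779e-06,
        1.02848826e+00, -3.33016405e-02]), 'joint_velocities': array([-0.0001209 ,  0.00090061,  0.00165393,  0.0015496 ,  0.00114233,
        0.00057699]), 'joint_torque': array([-3.12238662e-03, -7.63733339e+01, -4.34367228e+01,  6.48973603e-02,
        4.24591452e-02, -7.20567004e-05]), 'eef_pos': array([ 0.24109893, -0.6567633 ,  0.21330596]), 'eef_rot': array([ 9.84566839e-01,  1.75008175e-01, -7.90400489e-05, -5.20838139e-04]), 'contact_force': array([-0.24909326,  0.5135306 , -0.14960693]), 'ft_torque': array([-0.0228217 , -0.0155283 , -0.01905384]), 'grasp_force': 0.0, 'grip_width': 0.9992699630367902}
scene {'vertical_fov': 53.65633868001618, 'cx': 323.98170630445543, 'cy': 201.39485000118023, 'eye': array([0.97863247, 0.49284222, 0.94044027]), 'attitude': array([ 0.36853884,  0.87124368, -0.29901024, -0.12532538])}
top {'vertical_fov': 43.2727818606876, 'cx': 320.59204930640186, 'cy': 196.11879357912116, 'eye': array([0.3217457 , 0.01196182, 1.456137  ]), 'attitude': array([ 0.71467314, -0.6963104 ,  0.04222189, -0.05110223])}
wrist {'vertical_fov': 71.37114717500093, 'cx': 319.8847044802686, 'cy': 201.11956074822376, 'mount': array([[ 8.08518790e-04, -9.71718400e-01, -2.36141264e-01,
         6.47954315e-02],
       [ 9.99998677e-01,  1.11890362e-03, -1.18040155e-03,
         1.25743710e-03],
       [ 1.41123722e-03, -2.36139998e-01,  9.71718020e-01,
        -1.70747731e-01],
       [ 0.00000000e+00,  0.00000000e+00,  0.00000000e+00,
         1.00000000e+00]])}
```

View pics/top0.png

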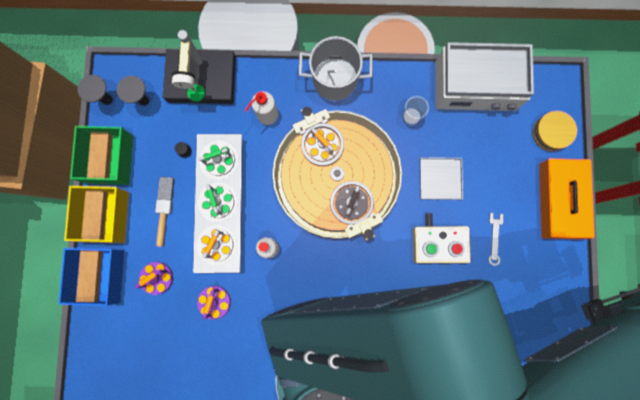

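View pics/scene0.png

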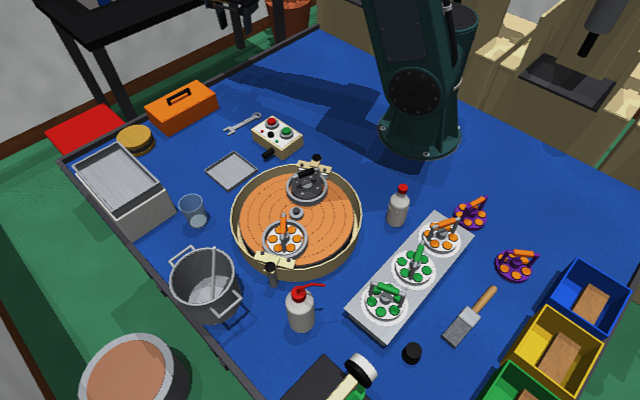

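The top view shows the loaded ring (322,145) with an amber carrier and the dresser's ring at (352,203). On the rack there are green carriers at (217,158) and (217,200), and an amber one at (215,243). The purple look-alikes are at (155,278) and (213,302), the tray is at (441,178), and the green button is at (431,249) with the red one at (456,249).

The only candidate is the amber carrier on the rack at (215,243): silver disc, orange grip, same glass as the one on the plate. I'll confirm it in a crop and measure from both views.

Run:
```python
from h import *
import pickle
s,D=pickle.load(open("d0.pkl","rb"))
t,sc=D["top"],D["scene"]
def tr(n,a,b):
    p,g=tri(ray(t,a),ray(sc,b));print(n,p.round(3),"gap",round(g,4))
tr("green btn",(431.5,249.5),(286.5,132)); tr("red btn",(456.5,249.5),(271,121))
tr("hub",(337.5,174),(296,213)); tr("amber rack grip",(215,242),(441,229))
tr("dresser grip",(351,201),(306,174)); tr("amber loaded grip",(322,141),(283,225)); tr("tray",(441.5,178),(231,170))
for n,uv,z in [("tray",(441.5,178),.005),("dres",(352,203),.075),("amb",(216,244),.071),("load",(322,146),.071),("wash",(264,100),.19),("comp",(266,247),.15)]: print(n,onz(t,uv,z).round(3))
def cr(c,x,y,w,h,f): return cv2.resize(c["img"][y:y+h,x:x+w],None,fx=f,fy=f,interpolation=cv2.INTER_CUBIC)
a=np.hstack([cr(t,180,215,75,60,5),cr(t,305,170,80,60,5)]);b=np.hstack([cr(sc,400,205,75,60,5),cr(sc,268,150,80,60,5)])
cv2.imwrite("pics/crop0.png",np.vstack([a,b]))
```

```text
green btn [ 0.366 -0.277  0.056] gap 0.0013
red btn [ 0.37  -0.346  0.063] gap 0.0034
hub [ 0.571 -0.014  0.058] gap 0.0003
amber rack grip [0.37  0.313 0.101] gap 0.0023
dresser grip [ 0.489 -0.052  0.123] gap 0.0042
amber loaded grip [0.65  0.03  0.125] gap 0.0029
tray [ 0.575 -0.317  0.006] gap 0.0018
tray [ 0.576 -0.317  0.005]
dres [ 0.488 -0.055  0.075]
amb [0.366 0.315 0.071]
load [0.648 0.032 0.071]
wash [0.738 0.184 0.19 ]
comp [0.359 0.168 0.15 ]
```

View pics/crop0.png

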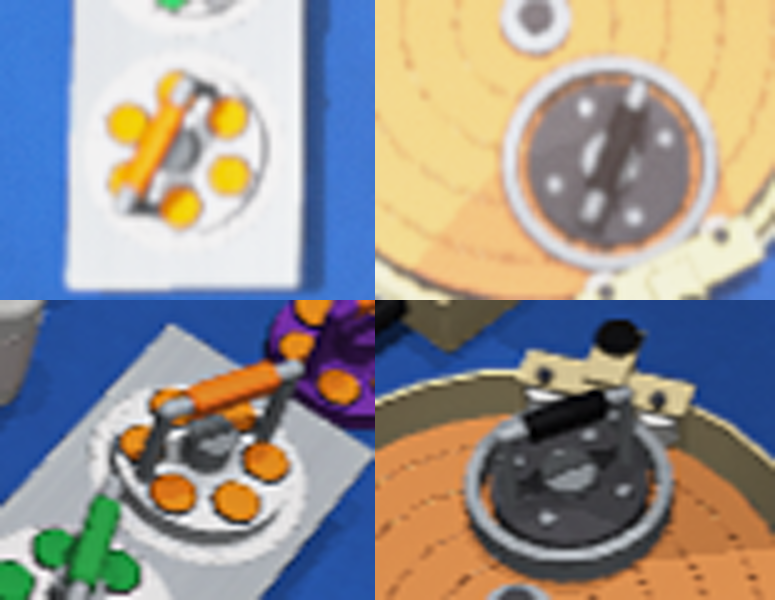

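The crop confirms it: the amber carrier on the rack has a white/silver disc with an orange grip (top crop 155,150), and the purple one beside it is separate. The dresser's black handle (crop 615,152) is clear. Next I'll move above the dresser and measure it with the wrist camera.

```bash
cat >> h.py <<'E'
def plan(x,y,z,yaw=None):
    """print tool-frame moves from measured pose: turn total (unit 0.12 rad), then shift total after the turn (unit 0.3 m)"""
    s=bot.state();M=R.from_quat(s["eef_rot"]).as_matrix();y0=np.arctan2(M[1,0],M[0,0])
    if yaw is None: yaw=y0
    d=np.array([x,y,z])-s["eef_pos"];yw=yaw
    dy=(yw-y0+np.pi)%(2*np.pi)-np.pi
    T=np.array([[np.cos(yw),np.sin(yw),0],[np.sin(yw),-np.cos(yw),0],[0,0,-1]]).T@d
    print("t",round(s["t"],2),"pos",s["eef_pos"].round(4),"tilt",round(np.degrees(np.arccos(-M[2,2])),2),"yaw",round(np.degrees(y0),1),"| rz total",round(-dy/.12,2),"shift(after turn) xyz units",(T/.3).round(4),"min rows",int(np.ceil(np.linalg.norm(d)/.05)),"| q",s["joint_positions"].round(2),"w",round(s["grip_width"],3))
E
python3 - <<'E'
from h import *
import pickle
s,D=pickle.load(open("d0.pkl","rb"));t=D["top"]
f=lambda a,b,z:(lambda p,q:(((p+q)/2).round(4),round(np.degrees(np.arctan2(*(p-q)[[1,0]])),1)))(onz(t,a,z),onz(t,b,z))
print("dresser",f((305+261/5,170+95/5),(305+217/5,170+210/5),.13));print("amber",f((180+183/5,215+85/5),(180+128/5,215+200/5),.13))
plan(.47,-.055,.28,np.radians(-22))
E
```

```text
dresser (array([ 0.4882, -0.0546,  0.13  ]), np.float64(-19.7))
amber (array([0.365 , 0.3152, 0.13  ]), np.float64(-22.8))
t 0.15 pos [ 0.2411 -0.6568  0.2134] tilt 0.05 yaw 20.2 | rz total 6.13 shift(after turn) xyz units [-0.0441 -2.1459 -0.2219] min rows 13 | q [-1.25  0.38  1.73 -0.    1.03 -0.03] w 1.0
```

Emit:
{"op": "play_rows", "data": {
  "steps": [
    [0,0,0.95,0,0,-0.037,-1],
    [0,0,0.95,0,0,-0.037,-1],
    [0,0,0.95,0,0,-0.037,-1],
    [0,0,0.95,0,0,-0.037,-1],
    [0,0,0.95,0,0,-0.037,-1],
    [0,0,0.95,0,0,-0.037,-1],
    [0,0,0,-0.003,-0.153,0,-1],
    [0,0,0,-0.003,-0.153,0,-1],
    [0,0,0,-0.003,-0.153,0,-1],
    [0,0,0,-0.003,-0.153,0,-1],
    [0,0,0,-0.003,-0.153,0,-1],
    [0,0,0,-0.003,-0.153,0,-1],
    [0,0,0,-0.003,-0.153,0,-1],
    [0,0,0,-0.003,-0.153,0,-1],
    [0,0,0,-0.003,-0.153,0,-1],
    [0,0,0,-0.003,-0.153,0,-1],
    [0,0,0,-0.003,-0.153,0,-1],
    [0,0,0,-0.003,-0.153,0,-1],
    [0,0,0,-0.003,-0.153,0,-1],
    [0,0,0,-0.003,-0.153,0,-1]
  ]
}}

```text
t: 2.65
eef_pos: [0.439, -0.044, 0.2806]
eef_rot: [0.986, -0.165, 0.0, 0.0]
contact_force: [0.8, 0.1, -0.0]
grip_width: 0.999
grasp_force: 0.0
```

Run:
```python
from h import *
import pickle
plan(.47,-.055,.28,np.radians(-20))
s=bot.state();c=camera("wrist");pickle.dump((s,c),open("w1.pkl","wb"));cv2.imwrite("pics/w1.png",c["img"])
print(proj(c,[.4882,-.0546,.13],s))
```

```text
t 2.65 pos [ 0.439  -0.044   0.2806] tilt 0.01 yaw -19.0 | rz total 0.14 shift(after turn) xyz units [ 0.1095 -0.001   0.0019] min rows 1 | q [-0.15 -0.14  2.19 -0.    1.09  1.75] w 0.999
[313.28710985 147.66888145]
```

View pics/w1.png

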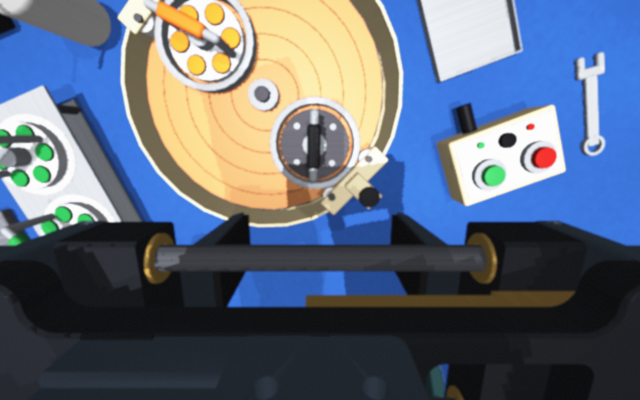

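The wrist view shows the dresser handle at (314,146), in its ring at about (315,141). The hub is at (263,94), the green button at (490,175), the red button at (543,156) and the tray's lower edge at the top right. That agrees with the predicted (313,148). I'll take a second viewpoint closer in.

Emit:
{"op": "play_rows", "data": {
  "steps": [
    [0,0,0.07,0.05,0,0.067,-1],
    [0,0,0.07,0.05,0,0.067,-1],
    [0,0,0,0,0,0,-1]
  ]
}}

```text
t: 3.08
eef_pos: [0.4667, -0.0555, 0.2391]
eef_rot: [0.985, -0.174, -0.001, 0.0]
contact_force: [-1.0, -0.3, 0.1]
grip_width: 1.003
grasp_force: 0.0
```

```bash
cat >> h.py <<'E'
def blobs(img,lo,hi,amin=60):
    m=cv2.inRange(cv2.cvtColor(img,cv2.COLOR_BGR2HSV),lo,hi)
    cs=cv2.findContours(m,cv2.RETR_EXTERNAL,cv2.CHAIN_APPROX_NONE)[0]
    return [(cv2.minAreaRect(k),cv2.contourArea(k)) for k in cs if cv2.contourArea(k)>=amin]
E
python3 - <<'E'
from h import *
import pickle
plan(.4882,-.0546,.111,np.radians(-20))
s1,c1=pickle.load(open("w1.pkl","rb"))
s=bot.state();c=camera("wrist");pickle.dump((s,c),open("w2.pkl","wb"))
print(proj(c,[.4882,-.0546,.13],s))
v=[]
for st,cc,o in((s1,c1,(260,90,110,110)),(s,c,(230,60,170,170))):
    x,y,w,h=o;v.append(cv2.resize(cc["img"][y:y+h,x:x+w],(400,400),interpolation=cv2.INTER_CUBIC))
    for nm,lo,hi in(("green",(45,120,80),(85,255,255)),):
        print(nm,[(np.round(b[0],1),round(a)) for b,a in blobs(cc["img"],lo,hi)])
    g=cv2.cvtColor(cc["img"],cv2.COLOR_BGR2GRAY)
    print("dark",[(np.round(b[0],1),np.round(b[1],1),round(b[2])) for b,a in blobs(cc["img"],(0,0,0),(180,255,45),100) if b[0][1]<215])
cv2.imwrite("pics/c2.png",np.hstack(v))
E
```

```text
t 3.08 pos [ 0.4667 -0.0555  0.2391] tilt 0.16 yaw -20.0 | rz total 0.0 shift(after turn) xyz units [ 0.0665 -0.0272  0.4271] min rows 3 | q [-0.17 -0.03  2.17  0.    1.    1.75] w 1.003
[310.27154341 179.47641341]
green [(array([ 14.9, 241.3]), 92), (array([ 48.7, 226.4]), 136), (array([ 84.6, 217.5]), 70), (array([ 62.5, 214. ]), 162), (array([ 19.3, 177.8]), 174), (array([493.5, 175.5]), 308), (array([ 41.3, 173.8]), 174), (array([ 44. , 151.5]), 188), (array([ 24. , 130.5]), 121)]
dark [(array([368.8, 196.8]), array([16.3, 17. ]), 45), (array([507. , 139.5]), array([14., 11.]), 0), (array([462.5, 119.6]), array([25.7,  6.8]), 75), (array([ 6.5, 23.5]), array([17., 13.]), 90)]
green [(array([ 14.5, 207. ]), 208), (array([509.5, 200. ]), 364), (array([ 16.3, 183.8]), 226)]
dark [(array([309.5, 178.5]), array([47., 15.]), 90), (array([523.5, 160.5]), array([13., 17.]), 90), (array([ 45., 134.]), array([ 6., 28.]), 90), (array([473.7, 137.5]), array([29.1,  8.9]), 77)]
```

View pics/c2.png

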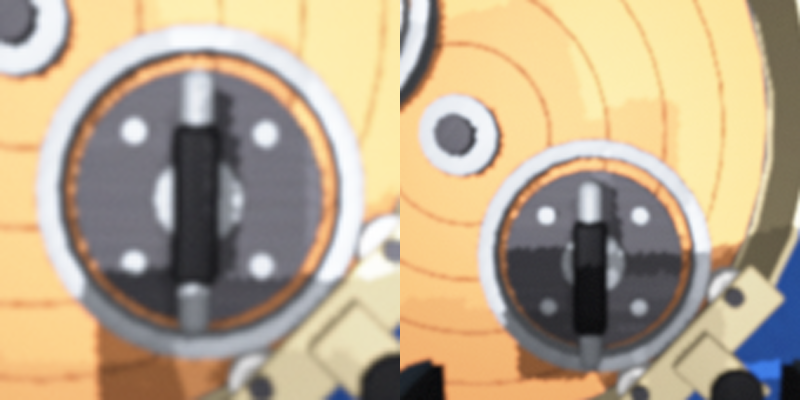

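The crops show the grip at (314.2,146.4) in view 1 and (309.5,178.5) in view 2. The ring's outer circle is centred at (314.7,142.5) and (312.9,168.8).

Run:
```python
from h import *
import pickle
s1,c1=pickle.load(open("w1.pkl","rb"));s2,c2=pickle.load(open("w2.pkl","rb"));t0=pickle.load(open("d0.pkl","rb"))[1]["top"]
p=lambda a,b:[np.round(x,4) for x in tri(ray(c1,a,s1),ray(c2,b,s2))]
print("grip",p((314.2,146.4),(309.5,178.5)),onz(c2,(309.5,178.5),.13,s2).round(4),onz(c1,(314.2,146.4),.13,s1).round(4))
print("grip top+w2",tri(ray(t0,(305+239/5,170+152/5)),ray(c2,(309.5,178.5),s2)))
print("ring",p((314.7,142.5),(312.9,168.8)),onz(c1,(314.7,142.5),.077,s1).round(4),onz(c2,(312.9,168.8),.077,s2).round(4))
print("hub",p((263.5,94.3),(230+57/2.353,60+134/2.353)),"btn",p((493.5,175.5),(509.5,200)))
g=onz(c2,(309.5,178.5),.13,s2)
plan(g[0],g[1],.111,np.radians(-20))
```

```text
grip [array([ 0.4898, -0.0555,  0.1359]), np.float64(0.0017)] [ 0.4894 -0.0542  0.13  ] [ 0.4892 -0.056   0.13  ]
grip top+w2 (array([ 0.48889871, -0.05434521,  0.12768519]), np.float64(0.0007789612303517516))
ring [array([ 0.4917, -0.0568,  0.0761]), np.float64(0.0008)] [ 0.4919 -0.0565  0.077 ] [ 0.4916 -0.0573  0.077 ]
hub [array([ 0.571 , -0.0135,  0.0695]), np.float64(0.0008)] btn [array([ 0.3687, -0.2762,  0.0674]), np.float64(0.0006)]
t 3.12 pos [ 0.4667 -0.0554  0.24  ] tilt 0.1 yaw -20.0 | rz total 0.0 shift(after turn) xyz units [ 0.0698 -0.0297  0.4301] min rows 3 | q [-0.17 -0.03  2.17  0.    1.    1.75] w 0.996
```

Heights agree with the text: grip about 0.130, ring top 0.076, hub-to-ring distance 90 mm against 92. I'll descend and grip the dresser.

Emit:
{"op": "play_rows", "data": {
  "steps": [
    [0,0,0,0.07,-0.028,0,-1],
    [0,0,0,0,0,0.11,-1],
    [0,0,0,0,0,0.11,-1],
    [0,0,0,0,0,0.11,-1],
    [0,0,0,0,0,0.1,-1],
    [0,0,0,0,0,0,1],
    [0,0,0,0,0,0,1],
    [0,0,0,0,0,0,1],
    [0,0,0,0,0,0,1],
    [0,0,0,0,0,0,1],
    [0,0,0,0,0,0,1]
  ],
  "force": 30
}}

```text
t: 4.5
eef_pos: [0.4898, -0.0547, 0.1115]
eef_rot: [0.985, -0.174, 0.0, -0.0]
contact_force: [0.1, 0.0, -0.7]
grip_width: 0.376
grasp_force: 0.0
```

Emit:
{"op": "play_rows", "data": {
  "steps": [
    [0,0,0,0,0,0,1],
    [0,0,0,0,0,0,1],
    [0,0,0,0,0,0,1],
    [0,0,0,0,0,0,1],
    [0,0,0,0,0,0,1],
    [0,0,0,0,0,0,1]
  ]
}}

```text
t: 5.25
eef_pos: [0.4897, -0.0547, 0.1113]
eef_rot: [0.985, -0.174, -0.0, -0.0]
contact_force: [1.1, 3.2, -4.1]
grip_width: 0.162
grasp_force: 30.0
```

Emit:
{"op": "play_rows", "data": {
  "steps": [
    [0,0,0,0,0,-0.03,1],
    [0,0,0,0,0,-0.05,1],
    [0,0,0,0,0,-0.1,1],
    [0,0,0,0,0,-0.13,1],
    [0,0,0,0,0,-0.13,1],
    [0,0,0,0,0,0,1]
  ]
}}

```text
t: 6.0
eef_pos: [0.4913, -0.0551, 0.2466]
eef_rot: [0.985, -0.174, 0.003, 0.0]
contact_force: [-0.3, 0.7, -8.6]
grip_width: 0.166
grasp_force: 30.0
```

Run:
```python
from h import *
plan(.5,-.29,.24)
print(bot.state()["contact_force"])
```

```text
t 6.0 pos [ 0.4913 -0.0551  0.2466] tilt 0.33 yaw -20.0 | rz total -0.0 shift(after turn) xyz units [0.2951 0.726  0.0222] min rows 5 | q [-0.16  0.    2.12 -0.    1.01  1.76] w 0.166
[-0.26823891  0.69989888 -8.59628974]
```

Emit:
{"op": "play_rows", "data": {
  "steps": [
    [0,0,0,0.03,0.073,0,1],
    [0,0,0,0.04,0.1,0,1],
    [0,0,0,0.05,0.12,0,1],
    [0,0,0,0.05,0.12,0,1],
    [0,0,0,0.05,0.12,0,1],
    [0,0,0,0.045,0.11,0,1],
    [0,0,0,0.03,0.083,0,1],
    [0,0,0,0,0,0,1],
    [0,0,0,0,0,0,1]
  ]
}}

```text
t: 7.12
eef_pos: [0.4978, -0.2889, 0.2422]
eef_rot: [0.985, -0.174, -0.001, -0.0]
contact_force: [0.3, 0.7, -7.9]
grip_width: 0.162
grasp_force: 30.0
```

Run:
```python
from h import *
import pickle
plan(.5755,-.317,.24)
s=bot.state();c=camera("wrist");pickle.dump((s,c),open("w3.pkl","wb"));cv2.imwrite("pics/w3.png",c["img"])
print(proj(c,[.5755,-.317,.002],s),[proj(c,[.5755+a,-.317+b,.002],s).round() for a,b in((.058,.058),(.058,-.058),(-.058,-.058),(-.058,.058))])
```

```text
t 7.12 pos [ 0.4978 -0.2889  0.2422] tilt 0.11 yaw -20.0 | rz total -0.0 shift(after turn) xyz units [ 0.2754 -0.0007  0.0072] min rows 2 | q [-0.57  0.15  1.97  0.    1.02  1.35] w 0.162
[318.91159869 120.70616021] [array([265.,  95.]), array([345.,  64.]), array([370., 146.]), array([296., 173.])]
```

View pics/w3.png

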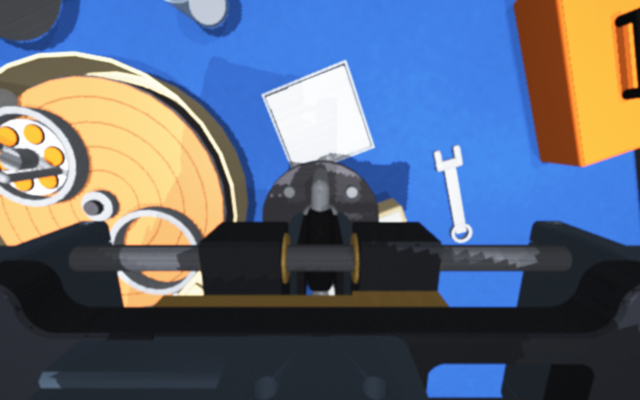

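The tray corners appear at (263,95), (347,61) and (374,148), matching the projected tray within 3 px. The dresser hangs level at (320,200). I'll place it.

Emit:
{"op": "play_rows", "data": {
  "steps": [
    [0,0,0,0.05,0,0,1],
    [0,0,0,0.09,0,0,1],
    [0,0,0,0.09,0,0,1],
    [0,0,0,0.045,0,0,1],
    [0,0,0,0,0,0.1,1],
    [0,0,0,0,0,0.13,1],
    [0,0,0,0,0,0.13,1],
    [0,0,0,0,0,0.1,1],
    [0,0,0,0,0,0.06,1],
    [0,0,0,0,0,0.04,1],
    [0,0,0,0,0,0.02,1],
    [0,0,0,0,0,0.01,1],
    [0,0,0,0,0,0.01,1],
    [0,0,0,0,0,0,1]
  ]
}}

```text
t: 8.93
eef_pos: [0.5761, -0.318, 0.0635]
eef_rot: [0.985, -0.174, 0.0, 0.0]
contact_force: [-0.2, 0.5, -7.2]
grip_width: 0.162
grasp_force: 30.0
```

Emit:
{"op": "play_rows", "data": {
  "steps": [
    [0,0,0,0,0,0.008,1],
    [0,0,0,0,0,0.006,1],
    [0,0,0,0,0,0.004,1],
    [0,0,0,0,0,0,1]
  ]
}}

```text
t: 9.43
eef_pos: [0.576, -0.318, 0.0584]
eef_rot: [0.985, -0.174, -0.0, 0.0]
contact_force: [-4.2, 0.5, 2.8]
grip_width: 0.159
grasp_force: 30.0
```

Emit:
{"op": "play_rows", "data": {
  "steps": [
    [0,0,0,0,0,0,-1],
    [0,0,0,0,0,0,-1],
    [0,0,0,0,0,0,-1],
    [0,0,0,0,0,0,-1],
    [0,0,0,0,0,0,-1],
    [0,0,0,0,0,-0.1,-1],
    [0,0,0,0,0,-0.15,-1],
    [0,0,0,0,0,-0.17,-1],
    [0,0,0,0,0,-0.17,-1],
    [0,0,0,0,0,-0.17,-1],
    [0,0,0,0,0,0,-1]
  ]
}}

```text
t: 10.8
eef_pos: [0.5777, -0.3188, 0.2905]
eef_rot: [0.985, -0.174, 0.003, 0.001]
contact_force: [0.9, 0.4, 0.1]
grip_width: 0.999
grasp_force: 0.0
```

Run:
```python
from h import *
plan(.40,.24,.28,np.radians(-22.8))
```

```text
t 10.8 pos [ 0.5777 -0.3188  0.2905] tilt 0.39 yaw -20.0 | rz total 0.41 shift(after turn) xyz units [-1.2678 -1.4877  0.0351] min rows 12 | q [-0.54  0.24  1.77 -0.    1.12  1.38] w 0.999
```

Emit:
{"op": "play_rows", "data": {
  "steps": [
    [0,0,0.4,-0.05,-0.06,0,-1],
    [0,0,0,-0.09,-0.105,0,-1],
    [0,0,0,-0.09,-0.105,0,-1],
    [0,0,0,-0.09,-0.105,0,-1],
    [0,0,0,-0.09,-0.105,0,-1],
    [0,0,0,-0.09,-0.105,0,-1],
    [0,0,0,-0.09,-0.105,0,-1],
    [0,0,0,-0.09,-0.105,0,-1],
    [0,0,0,-0.09,-0.105,0,-1],
    [0,0,0,-0.09,-0.105,0,-1],
    [0,0,0,-0.09,-0.105,0,-1],
    [0,0,0,-0.09,-0.105,0,-1],
    [0,0,0,-0.09,-0.105,0,-1],
    [0,0,0,-0.09,-0.105,0,-1],
    [0,0,0,-0.1,-0.09,0,-1],
    [0,0,0,-0.12,-0.06,0,-1],
    [0,0,0,-0.12,-0.06,0,-1],
    [0,0,0,-0.1,-0.06,0,-1],
    [0,0,0,0,0,0,-1],
    [0,0,0,0,0,0,-1]
  ]
}}

```text
t: 13.3
eef_pos: [0.3122, 0.3428, 0.2853]
eef_rot: [0.98, -0.197, -0.0, 0.0]
contact_force: [0.3, -0.6, -0.1]
grip_width: 0.999
grasp_force: 0.0
```

Run:
```python
from h import *
import pickle
plan(.365,.315,.111,np.radians(-22.8))
s=bot.state();c=camera("wrist");pickle.dump((s,c),open("w4.pkl","wb"));cv2.imwrite("pics/w4.png",c["img"])
print(proj(c,[.365,.3152,.13],s))
```

```text
t 13.3 pos [0.3122 0.3428 0.2853] tilt 0.06 yaw -22.7 | rz total 0.01 shift(after turn) xyz units [0.1982 0.0173 0.5809] min rows 4 | q [ 0.78 -0.1   2.14 -0.    1.1   2.75] w 0.999
[322.91442076 139.09101941]
```

View pics/w4.png

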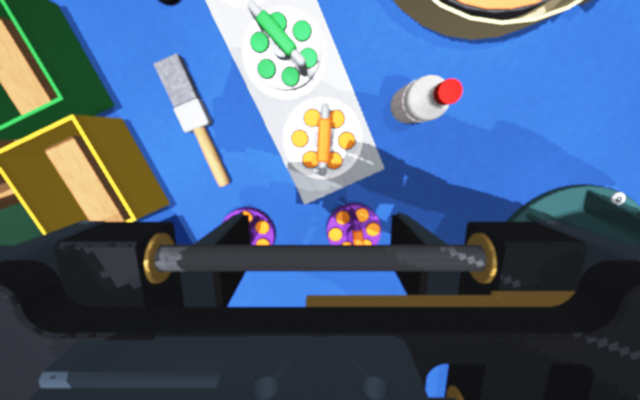

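The amber carrier's grip is at (324,139), against a prediction of (323,139), on the steel rack. The green one is at (283,45), and the purple decoys are off the rack at (250,228) and (353,228). I'll take a second, closer view for height.

Emit:
{"op": "play_rows", "data": {
  "steps": [
    [0,0,0,0.05,0.008,0.1,-1],
    [0,0,0,0.05,0.008,0.1,-1],
    [0,0,0,0,0,0,-1]
  ]
}}

```text
t: 13.72
eef_pos: [0.338, 0.3255, 0.2242]
eef_rot: [0.98, -0.198, -0.001, 0.002]
contact_force: [0.9, 0.2, 0.6]
grip_width: 1.0
grasp_force: 0.0
```

Run:
```python
from h import *
import pickle
s1,c1=pickle.load(open("w4.pkl","rb"))
s=bot.state();c=camera("wrist");pickle.dump((s,c),open("w5.pkl","wb"))
out=[];v=[]
for st,cc,u in((s1,c1,proj(c1,[.365,.3152,.13],s1)),(s,c,proj(c,[.365,.3152,.13],s))):
    x,y=int(u[0])-50,int(u[1])-50;I=cc["img"][y:y+100,x:x+100]
    for r,a in blobs(I,(5,150,120),(14,255,255),30)+blobs(I,(5,150,80),(19,255,255),30):print(np.round(np.array(r[0])+[x,y],1),np.round(r[1],1),round(r[2],1),a)
    v.append(cv2.resize(I,(400,400),interpolation=cv2.INTER_CUBIC));print("crop org",x,y)
cv2.imwrite("pics/c5.png",np.hstack(v))
```

```text
[331.  159.4] [19.2 10.9] 59.7 51.5
[349.9 144.2] [ 5.4 11.2] 26.6 35.5
[318.9 141.6] [56.1 37.8] 80.5 284.0
crop org 272 89
[290. 170.] [10. 18.] 90.0 124.0
[345.7 168.5] [16.6 18.9] 33.7 212.5
[313.  170.5] [63.5 43.9] 78.3 877.5
[290.3 169.4] [11.5 18.3] 85.6 154.5
[345. 168.] [18. 18.] 90.0 238.5
[313.5 169.8] [63.8 44. ] 80.3 1211.5
crop org 266 122
```

View pics/c5.png

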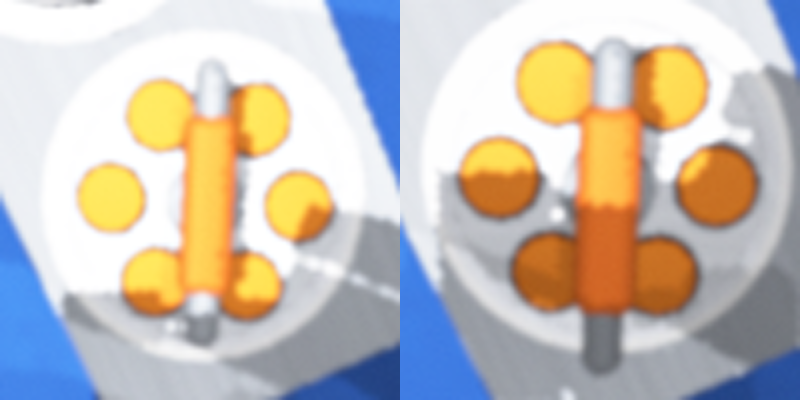

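Grip centres are (324.3,140.5) in view 1 and (317.9,174.3) in view 2. The bar leans about 2° towards +y at its +x end.

Run:
```python
from h import *
import pickle
s1,c1=pickle.load(open("w4.pkl","rb"));s2,c2=pickle.load(open("w5.pkl","rb"));t0=pickle.load(open("d0.pkl","rb"))[1]["top"]
a,b=(324.3,140.5),(317.9,174.3)
print(tri(ray(c1,a,s1),ray(c2,b,s2)),onz(c1,a,.13,s1),onz(c2,b,.13,s2))
print(tri(ray(t0,(180+155.5/5,215+142/5)),ray(c2,b,s2)))
for st,cc,u in ((s1,c1,(272+203/4,89+195/4)),(s2,c2,(266+209/4,122+167/4))): print("disc",onz(cc,u,.071,st))
g=onz(c2,b,.13,s2);plan(g[0],g[1],.112,np.radians(-24.7))
```

```text
(array([0.36305108, 0.31458725, 0.12849181]), np.float64(0.0005992375869986349)) [0.36293484 0.31434024 0.13      ] [0.36341233 0.31474733 0.13      ]
(array([0.36463161, 0.31401476, 0.1367161 ]), np.float64(0.0009068380240918832))
disc [0.36536269 0.31464379 0.071     ]
disc [0.36675143 0.31320438 0.071     ]
t 13.78 pos [0.3382 0.3264 0.2257] tilt 0.1 yaw -22.9 | rz total 0.27 shift(after turn) xyz units [9.24e-02 2.00e-04 3.79e-01] min rows 3 | q [ 0.72 -0.01  2.18  0.    0.97  2.69] w 0.998
```

Emit:
{"op": "play_rows", "data": {
  "steps": [
    [0,0,0.27,0.097,0,0,-1],
    [0,0,0,0,0,0.1,-1],
    [0,0,0,0,0,0.1,-1],
    [0,0,0,0,0,0.1,-1],
    [0,0,0,0,0,0.08,-1],
    [0,0,0,0,0,0,1],
    [0,0,0,0,0,0,1],
    [0,0,0,0,0,0,1],
    [0,0,0,0,0,0,1],
    [0,0,0,0,0,0,1],
    [0,0,0,0,0,0,1],
    [0,0,0,0,0,0,1],
    [0,0,0,0,0,0,1],
    [0,0,0,0,0,0,1],
    [0,0,0,0,0,0,1],
    [0,0,0,0,0,0,1]
  ],
  "force": 30
}}

```text
t: 15.78
eef_pos: [0.3649, 0.316, 0.1119]
eef_rot: [0.977, -0.213, 0.0, -0.0]
contact_force: [0.9, 1.8, -3.1]
grip_width: 0.164
grasp_force: 30.0
```

Emit:
{"op": "play_rows", "data": {
  "steps": [
    [0,0,0,0,0,-0.03,1],
    [0,0,0,0,0,-0.06,1],
    [0,0,0,0,0,-0.11,1],
    [0,0,0,0,0,-0.13,1],
    [0,0,0,0,0,-0.12,1],
    [0,0,0,0,0,-0.07,1],
    [0,0,0,0,0,0,1]
  ]
}}

```text
t: 16.65
eef_pos: [0.3653, 0.3162, 0.2694]
eef_rot: [0.977, -0.213, 0.001, -0.001]
contact_force: [0.0, 0.8, -6.1]
grip_width: 0.158
grasp_force: 30.0
```

Emit:
{"op": "play_rows", "data": {
  "steps": [
    [0,0,0,0.04,0.045,0,1],
    [0,0,0,0.075,0.084,0,1],
    [0,0,0,0.085,0.095,0,1],
    [0,0,0,0.085,0.095,0,1],
    [0,0,0,0.085,0.095,0,1],
    [0,0,0,0.085,0.095,0,1],
    [0,0,0,0.085,0.095,0,1],
    [0,0,0,0.075,0.084,0,1],
    [0,0,0,0.06,0.069,0,1],
    [0,0,0.5,0,0,0,1],
    [0,0,0.95,0,0,0,1],
    [0,0,0.95,0,0,0,1],
    [0,0,0.95,0,0,0,1],
    [0,0,0.95,0,0,0,1],
    [0,0,0.95,0,0,0,1],
    [0,0,0.6,0,0,0,1],
    [0,0,0,0,0,0,1]
  ]
}}

```text
t: 18.77
eef_pos: [0.4536, 0.0246, 0.2667]
eef_rot: [0.844, -0.536, -0.001, 0.001]
contact_force: [-0.4, 0.1, -5.3]
grip_width: 0.16
grasp_force: 30.0
```

Run:
```python
from h import *
import pickle
plan(.4917,-.0569,.20)
s=bot.state();c=camera("wrist");pickle.dump((s,c),open("w6.pkl","wb"));cv2.imwrite("pics/w6.png",c["img"])
print(bot.state()["contact_force"],proj(c,[.4917,-.0569,.077],s),proj(c,[.4917,-.0569,.055],s))
```

```text
t 18.77 pos [0.4536 0.0246 0.2667] tilt 0.12 yaw -64.8 | rz total -0.0 shift(after turn) xyz units [0.2999 0.0005 0.2224] min rows 3 | q [ 0.   -0.1   2.18 -0.    1.06  2.71] w 0.16
[-0.37967615  0.23077872 -5.58671433] [318.6616607  113.94608484] [318.71120816 115.03670204]
```

View pics/w6.png

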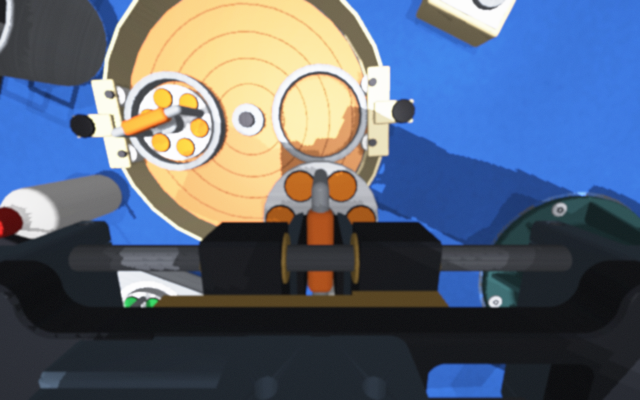

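The empty ring is centred at about (320,114), against a prediction of (318.7,113.9). The held carrier's disc is centred at column 320 with its front edge at row 161. Next I'll check the in-hand offset along the bar and the ring circle.

Run:
```python
from h import *
import pickle
s,c=pickle.load(open("w6.pkl","rb"))
M=R.from_quat(s["eef_rot"]).as_matrix();P=lambda v:proj(c,s["eef_pos"]+M@np.array(v),s).round(1)
print("disc front",P([.046,0,.04]),P([.046,0,.056]),"sides",P([.02,-.0414,.04]),P([.02,.0414,.04]))
ang=np.linspace(0,2*np.pi,73)
rim=np.array([proj(c,[.4917+.06*np.cos(a),-.0569+.06*np.sin(a),.077],s) for a in ang]);print("ring outer box",rim.min(0),rim.max(0))
g=cv2.GaussianBlur(cv2.cvtColor(c["img"],cv2.COLOR_BGR2GRAY),(5,5),1);print(cv2.HoughCircles(g[50:175,250:385],cv2.HOUGH_GRADIENT,1.0,10,param1=80,param2=15,minRadius=38,maxRadius=54))
print(g[166:150:-1,300].tolist(),c["img"][155:168,320].tolist())
```

```text
disc front [318.  162.1] [318.1 160.1] sides [264.6 195.7] [371.4 195.8]
ring outer box [270.15975999  61.04214897] [367.12973345 162.62632026]
[[[69.5 62.5 41.3]
  [75.5 74.5 51.2]
  [62.5 75.5 52.3]
  [79.5 64.5 47.9]
  [54.5 67.5 53.4]
  [57.5 57.5 51.2]]]
[178, 159, 139, 127, 122, 119, 119, 123, 130, 137, 141, 142, 137, 127, 116, 112] [[79, 118, 176], [83, 104, 142], [107, 107, 116], [134, 128, 124], [145, 139, 133], [139, 132, 129], [144, 139, 137], [186, 179, 177], [221, 215, 213], [230, 226, 225], [231, 227, 226], [231, 227, 225], [223, 216, 215]]
```

Emit:
{"op": "play_rows", "data": {
  "steps": [
    [0,0,0,0.05,0,0,1],
    [0,0,0,0.1,0,0,1],
    [0,0,0,0.1,0,0,1],
    [0,0,0,0.052,0,0,1],
    [0,0,0,0,0,0.08,1],
    [0,0,0,0,0,0.12,1],
    [0,0,0,0,0,0.11,1],
    [0,0,0,0,0,0.07,1],
    [0,0,0,0,0,0.035,1],
    [0,0,0,0,0,0,1],
    [0,0,0,0,0,0,1]
  ]
}}

```text
t: 20.2
eef_pos: [0.4936, -0.0569, 0.1443]
eef_rot: [0.844, -0.536, 0.001, -0.0]
contact_force: [-0.3, 0.2, -5.3]
grip_width: 0.161
grasp_force: 30.0
```

Run:
```python
from h import *
plan(.4919,-.0571,.112)
c=camera("wrist");cv2.imwrite("pics/w7.png",cv2.resize(c["img"][110:310,190:450],None,fx=3,fy=3,interpolation=cv2.INTER_CUBIC))
```

```text
t 20.2 pos [ 0.4936 -0.0569  0.1443] tilt 0.07 yaw -64.8 | rz total -0.0 shift(after turn) xyz units [-0.002   0.0055  0.1076] min rows 1 | q [-0.16  0.16  2.17  0.    0.8   2.54] w 0.161
```

View pics/w7.png

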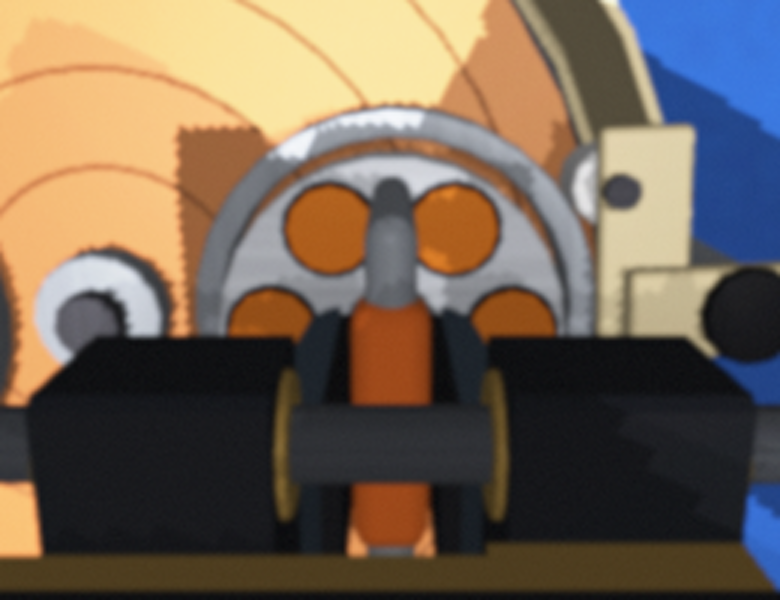

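The view shows the disc (columns 222–565) inside the ring (200–592), about 1 mm left of centre. I'll nudge +y and lower gently.

Emit:
{"op": "play_rows", "data": {
  "steps": [
    [0,0,0,0,0.004,0.01,1],
    [0,0,0,0,0,0.02,1],
    [0,0,0,0,0,0.02,1],
    [0,0,0,0,0,0.015,1],
    [0,0,0,0,0,0.015,1],
    [0,0,0,0,0,0.01,1],
    [0,0,0,0,0,0.005,1],
    [0,0,0,0,0,0,1]
  ]
}}

```text
t: 21.25
eef_pos: [0.492, -0.0573, 0.1149]
eef_rot: [0.844, -0.536, -0.0, 0.0]
contact_force: [-0.4, 0.7, -5.4]
grip_width: 0.164
grasp_force: 30.0
```

No contact so far and the weight is still carried. A few more millimetres to go.

Emit:
{"op": "play_rows", "data": {
  "steps": [
    [0,0,0,0,0,0.005,1],
    [0,0,0,0,0,0.004,1],
    [0,0,0,0,0,0.002,1],
    [0,0,0,0,0,0,1]
  ]
}}

```text
t: 21.75
eef_pos: [0.492, -0.0575, 0.112]
eef_rot: [0.844, -0.536, -0.0, 0.0]
contact_force: [-5.5, -1.1, 5.3]
grip_width: 0.167
grasp_force: 30.0
```

Emit:
{"op": "play_rows", "data": {
  "steps": [
    [0,0,0,0,0,0,-1],
    [0,0,0,0,0,0,-1],
    [0,0,0,0,0,0,-1],
    [0,0,0,0,0,0,-1],
    [0,0,0,0,0,0,-1],
    [0,0,0,0,0,-0.1,-1],
    [0,0,0,0,0,-0.15,-1],
    [0,0,0,0,0,-0.17,-1],
    [0,0,0,0,0,-0.15,-1],
    [0,0,0,0,0,0,-1]
  ]
}}

```text
t: 23.0
eef_pos: [0.4936, -0.0576, 0.2861]
eef_rot: [0.844, -0.536, 0.003, -0.001]
contact_force: [0.8, -0.7, 0.0]
grip_width: 0.995
grasp_force: 0.0
```

Run:
```python
from h import *
import pickle
s1,c1=pickle.load(open("w1.pkl","rb"));s2,c2=pickle.load(open("w2.pkl","rb"))
for z in (.055,.06,.067):print(onz(c1,(493.5,175.5),z,s1),onz(c2,(509.5,200),z,s2))
plan(.367,-.20,.28)
c=camera("top");cv2.imwrite("pics/t8.png",c["img"])
```

```text
[ 0.36441449 -0.28263858  0.055     ] [ 0.36292766 -0.28364039  0.055     ]
[ 0.36613344 -0.27992222  0.06      ] [ 0.36526126 -0.280768    0.06      ]
[ 0.36853996 -0.27611931  0.067     ] [ 0.36852831 -0.27674666  0.067     ]
t 23.0 pos [ 0.4936 -0.0576  0.2861] tilt 0.34 yaw -64.8 | rz total -0.0 shift(after turn) xyz units [0.2501 0.5839 0.0202] min rows 4 | q [-0.16 -0.04  2.09 -0.    1.09  2.54] w 0.995
```

View pics/t8.png

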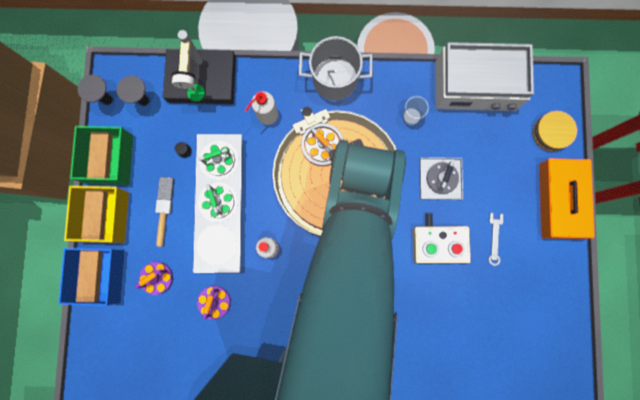

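The top view shows the dresser standing in the tray (441,178), the amber place on the rack empty, both green carriers unmoved at (217,158) and (217,200), and the bystanders in place. I've now viewed 11 pictures, one over the limit of ten, so the remaining checks will be numeric only. I'll move to the button with the fingers shut.

Emit:
{"op": "play_rows", "data": {
  "steps": [
    [0,0,0,0.04,0.07,0,1],
    [0,0,0,0.06,0.11,0,1],
    [0,0,0,0.07,0.12,0,1],
    [0,0,0,0.07,0.12,0,1],
    [0,0,0,0.06,0.11,0,1],
    [0,0,0,0.04,0.065,0,1],
    [0,0,0.9,0,0,0.02,1],
    [0,0,0.9,0,0,0.02,1],
    [0,0,0.9,0,0,0.02,1],
    [0,0,0.9,0,0,0.02,1],
    [0,0,0.9,0,0,0.02,1],
    [0,0,0.6,0,0,0.02,1],
    [0,0,0,0,0,0,1],
    [0,0,0,0,0,0,1],
    [0,0,0,0,0,0,1]
  ]
}}

```text
t: 24.92
eef_pos: [0.3738, -0.2256, 0.2466]
eef_rot: [-0.644, 0.765, 0.0, -0.0]
contact_force: [0.3, 0.1, 0.1]
grip_width: 0.006
grasp_force: 0.0
```

Run:
```python
from h import *
import pickle
s=bot.state();c=camera("wrist");pickle.dump((s,c),open("w9.pkl","wb"))
print("exp",proj(c,[.367,-.278,.062],s))
def big(img,lo,hi,near,r=30):
    m=cv2.inRange(cv2.cvtColor(img,cv2.COLOR_BGR2HSV),lo,hi);cs=cv2.findContours(m,cv2.RETR_EXTERNAL,cv2.CHAIN_APPROX_NONE)[0]
    return [(np.round(cv2.minEnclosingCircle(k)[0],1),round(cv2.minEnclosingCircle(k)[1],1),cv2.boundingRect(k),cv2.contourArea(k)) for k in cs if cv2.contourArea(k)>25 and np.hypot(*(np.array(cv2.minEnclosingCircle(k)[0])-near))<r]
print("wrist green",big(c["img"],(45,100,50),(85,255,255),proj(c,[.367,-.278,.062],s),40))
for n in("top","scene"):
    k=camera(n);pickle.dump(k,open(n+"9.pkl","wb"));
    p=proj(k,[.4919,-.0573,.071]);print(n,"ring c",p.round(1))
    for cx in ((.4919,-.0573),(.648,.032)):
        p=proj(k,[*cx,.071]);print(n,p.round(1),big(k["img"],(8,130,90),(25,255,255),p,18))
plan(.367,-.278,.12)
```

```text
exp [317.48751745 145.35752754]
wrist green [(array([316.5, 147.5]), 11.5, (306, 136, 22, 24), 376.0)]
top ring c [352.7 201.8]
top [352.7 201.8] [(array([357. , 212.5]), 3.6, (354, 209, 7, 8), 33.0), (array([345.7, 211. ]), 3.4, (343, 208, 7, 7), 31.0), (array([353., 201.]), 15.1, (338, 190, 31, 17), 154.0), (array([347.5, 191.5]), 3.8, (345, 188, 7, 8), 32.5)]
top [321.9 145.9] [(array([324.6, 154.4]), 3.7, (321, 151, 8, 8), 31.5), (array([314. , 151.6]), 3.4, (311, 149, 7, 7), 29.0), (array([311.3, 140.5]), 3.7, (308, 137, 7, 8), 31.0), (array([324. , 136.8]), 9.4, (315, 130, 19, 17), 118.0)]
scene ring c [305.3 185.7]
scene [305.3 185.7] [(array([301.5, 193.5]), 3.8, (298, 191, 8, 6), 30.5), (array([312.5, 191.5]), 3.8, (309, 189, 8, 7), 31.5), (array([294.5, 187. ]), 3.6, (291, 185, 8, 6), 28.5), (array([304.5, 174. ]), 9.6, (296, 168, 18, 13), 103.0)]
scene [286.2 236.9] [(array([290. , 247.5]), 4.3, (286, 244, 9, 8), 44.0), (array([277.8, 247.5]), 4.1, (274, 244, 8, 8), 41.0), (array([296.9, 238.5]), 4.2, (293, 235, 9, 7), 39.5), (array([272.2, 238.1]), 4.3, (268, 235, 9, 8), 41.0), (array([291. , 229.5]), 4.3, (287, 226, 9, 8), 41.5)]
t 25.07 pos [ 0.3739 -0.2256  0.2468] tilt 0.01 yaw -99.9 | rz total -0.0 shift(after turn) xyz units [ 0.176  -0.0074  0.4225] min rows 3 | q [-0.6  -0.1   2.22  0.    1.02  2.72] w 0.009
```

Numeric check: opposite blanks of the placed carrier average (352.2,202.0), and the ring centre projects to (352.7,201.8), so it is within about 1 mm. The green button is at (316.5,147.5) in the wrist view, giving about (0.367,-0.277). I'll descend over it.

Emit:
{"op": "play_rows", "data": {
  "steps": [
    [0,0,0,0.09,-0.003,0,1],
    [0,0,0,0.083,-0.004,0,1],
    [0,0,0,0,0,0.12,1],
    [0,0,0,0,0,0.15,1],
    [0,0,0,0,0,0.15,1],
    [0,0,0,0,0,0.1,1],
    [0,0,0,0,0,0.05,1],
    [0,0,0,0,0,0,1]
  ]
}}

```text
t: 26.08
eef_pos: [0.3668, -0.2769, 0.0754]
eef_rot: [-0.644, 0.765, 0.001, -0.0]
contact_force: [-0.3, -0.5, -0.0]
grip_width: 0.004
grasp_force: 0.0
```

Emit:
{"op": "play_rows", "data": {
  "steps": [
    [0,0,0,0,0,0.013,1],
    [0,0,0,0,0,0.013,1],
    [0,0,0,0,0,0.013,1],
    [0,0,0,0,0,0,1]
  ]
}}

```text
t: 26.58
eef_pos: [0.3678, -0.2778, 0.0657]
eef_rot: [-0.644, 0.765, -0.001, 0.0]
contact_force: [-6.9, 6.6, 39.8]
grip_width: 0.004
grasp_force: 19.9
```

A hard stop at 0.0657 with 40 N means bottomed out. I'll back off in small steps to check the spring curve, so I know it was the button that travelled.

Emit:
{"op": "play_rows", "data": {
  "steps": [
    [0,0,0,0,0,-0.007,1],
    [0,0,0,0,0,-0.005,1],
    [0,0,0,0,0,0,1]
  ]
}}

```text
t: 26.95
eef_pos: [0.3676, -0.2776, 0.068]
eef_rot: [-0.644, 0.765, -0.001, 0.0]
contact_force: [1.8, -1.6, 3.8]
grip_width: 0.01
grasp_force: 1.9
```

Emit:
{"op": "play_rows", "data": {
  "steps": [
    [0,0,0,0,0,-0.006,1],
    [0,0,0,0,0,0,1]
  ]
}}

```text
t: 27.2
eef_pos: [0.3669, -0.2771, 0.0694]
eef_rot: [-0.644, 0.765, 0.0, -0.0]
contact_force: [2.1, -1.5, 2.5]
grip_width: 0.005
grasp_force: 1.5
```

The spring curve is about 0.9 N/mm, which matches the button (5 N over 6 mm), so it was fully pressed. Retracting.

Emit:
{"op": "play_rows", "data": {
  "steps": [
    [0,0,0,0,0,-0.05,1],
    [0,0,0,0,0,-0.12,1],
    [0,0,0,0,0,-0.15,1],
    [0,0,0,0,0,-0.15,1],
    [0,0,0,0,0,-0.1,1],
    [0,0,0,0,0,0,1],
    [0,0,0,0,0,0,1],
    [0,0,0,0,0,0,1]
  ]
}}

```text
t: 28.2
eef_pos: [0.3663, -0.2765, 0.2393]
eef_rot: [-0.644, 0.765, 0.001, -0.0]
contact_force: [-0.4, -0.1, -0.4]
grip_width: 0.008
grasp_force: 0.0
```

Run:
```python
from h import *
s=bot.state();print(s["t"],s["eef_pos"],s["contact_force"]);print(bot.close_job())
```

```text
28.2 [ 0.36633925 -0.27654052  0.23929169] [-0.35898736 -0.12981716 -0.40286757]
the job is handed in; nothing more can be done
None
```

The job is handed in at 28.2 s (no verdict came back): the dresser stands in the drip tray, the matching amber carrier lies within about 1 mm of its ring's middle, and the green button was pressed and released; I viewed 11 pictures, one over the limit of ten.

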